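Pack the tea drawer and push it home

ROBOT

A 6-joint arm with a two-finger parallel gripper is mounted at the origin on the work surface. World frame = base frame: x ahead of the robot, y to its left, z up, the work surface at z = 0. Lengths are in m, angles in rad, forces in N, time in s.
With the tool pointing down it reaches from about 0.35 to 0.775 m from the base axis. Payload 5.5 kg.
Tool frame: the origin (TCP) lies between the finger pads; the fingertips stand 8 mm ahead of it and the grasp point (between the pads) lies 11 mm behind it; z points along the fingers, y is the line along which they close (so a half turn about z gives the same grasp; the last joint's range is limited). The gripper opens to 85 mm and grips with 20 to 120 N. Pads are 22 mm wide; open, the fingers measure 114 mm over their backs; the gripper's body (76 mm by 85 mm) begins 54 mm behind the grasp point. The pads swing forward as they close: fully open they stand 13 mm farther back than shut.
Start: joints at [-1.47, 0.313, 0.046, 1.304, 0, 1.431], TCP at [0.137, -0.558, 0.214] pointing down, gripper open.
Joint ranges: [-2.76, 2.76], [-0.86, 1.69], [-1.03, 1.26], [-2.2, 2.34], [-1.47, 1.5], [-3.14, 3.14]. Speed limits (rad/s): [2.57, 2.57, 3.14, 3.14, 3.14, 3.14].

INTERFACE

Orientations are given as a unit quaternion [w, x, y, z].
In Python, from workcell import env gives the robot as it stands.
- The arm moves only by the tool move_arm, never from a script. Its argument "moves" is one flat list of numbers, 5 for each row, row after row: the shift along the world's x, y, z in m, then the turn about the world's z in rad, then the finger opening in m, from 0 to 0.0854. A call has 1 to 12 rows; each row is the pose to reach, as a shift and turn from the pose commanded when the call began; what a row does not reach only later rows make up. A row lasts 1/12 s, in which the tool goes at most 41.7 mm and 7.16 degrees, less where a joint would pass 70% of its speed; a pose out of reach is approached as far as the arm can. A call with a gripper value outside its range is refused whole. The fingers move at their own pace and stop on an object; "newtons" is the grip in N (left out, the last holds). Time passes only in rows, so rows that repeat a pose let the fingers close. It gives the time, the measured TCP pose, the force, the opening and the grip force at its end, in the units of the state.
- env.get_state(): the state, without advancing time (a new reading comes with each control period).
- env.read_camera(name): name is "side" or "top"; returns a dict with "pixels" (400x640x3 uint8, red, green, blue), "camera_matrix" (3x3 intrinsics, pixels), "rvec" (rotation vector, rad) and "tvec" (3), from world to camera coordinates, as OpenCV has them. Camera axes: x right, y down, z forward; pixel columns grow to the right and rows downward; lengths in m; the calibration is good to about 2 mm. A picture is of the moment at which its call begins. There is no depth.
- env.hand_in(): hands the job in; it is judged then, once.
The state is a dict: "clock": time; "joint_pos": joint angles; "qvel": joint speeds; "tau": joint torques, N m; "tcp_pos": TCP position; "orientation": TCP orientation; "wrist_force": force on the tool from outside, world axes, zero at the start; "ft_torque": the same for the moment, N m; "finger_gap": finger opening in m; "grip_force": force on a finger pad.
Only numpy, scipy, OpenCV 4.12 (cv2) and the standard library are available. Lean on these libraries where they do the work, as an engineer would, in place of code of your own. Each camera call takes 0.05 s, during which the arm holds its last target. There are 200 camera calls.

TASK

Put the tall square tin and the short round jar away side by side in the open drawer of the small wooden chest, the tin lying flat along the drawer's depth and the jar standing upright, then push the drawer in past its catch until it sits fully home, without slamming it. The tin is too tall to go in standing: first lay it down gently on the worktop (don't let it topple over) and let go of it, then take it again from above to put it in. Leave the two grinders and the mug alone.

Things in the scene. Friction and masses are not known exactly. Their poses are not given: they have to be found in the camera images.
- chest: Fixed light-wood chest on the worktop, 190 mm wide (its top 200), 220 mm deep, 104 mm high, with one drawer. Origin: bottom middle of its front face, on the worktop. Its x axis points from the front face into the chest (away from the robot), y to the left seen from the robot, z up.
- drawer (a joint): How far the drawer stands open, in m: 0 fully home, 0.175 fully open; it slides out along the chest's -x. It slides with 1 to 2 N of friction. A sprung catch resists from about 14 mm, worst near 10 mm (6 to 10 N), and pushes the drawer back out if you stop before about 6 mm; past that it pulls the drawer home against a hard stop at 0.
- drawer_in (a point): Centre of the drawer's inner floor, 20 mm above the worktop; moves with the drawer, axes as the chest's. Inside 140 (x) by 132 (y) mm. Side and back walls 6 mm thick, only 30 mm high above the floor; the front panel (12 mm thick, 184 wide) rises 66 mm above it. The chest's mouth clears 70 mm above it. Inside fully exposed when the joint reads 0.14 or more.
- drawer_handle (a point): Middle of the steel bar handle (about 100 mm long, along the drawer's y, about 10 mm thick), 62 mm above the worktop and 35 mm in front of the drawer's front panel; 117 mm in front of the centre of the drawer's inside. It moves with the drawer.
- tin: Tall square white tin with a steel lid, 56 x 56 mm and 125 mm tall, about 0.2 to 0.4 kg, standing on the worktop at the start. Origin: centre of its base; z runs along its length to the lid; x and y are square to its flat sides. Lid and sides are flush.
- tin_center (a point): Centre of the tin, 62.5 mm from its base; axes as the tin's.
- jar: Short round white jar with a flush wooden lid, 64 mm in diameter and 60 mm tall, about 0.2 to 0.35 kg, standing on the worktop. Origin: centre of its base; z up.
- grinder_dark: Black grinder, 58 mm in diameter, 200 mm tall, standing; a bystander. Origin: centre of its base.
- grinder_light: Grey grinder, 58 mm in diameter, 200 mm tall, standing; a bystander. Origin: centre of its base.
- mug: White mug, 80 mm in diameter at the rim, 90 mm tall, with a handle; a bystander. Origin: centre of its base.

How it is judged:
On the way, in this order (a step that is already met when the one before it is completed fails the run):
1. the tin has been laid down on the worktop and let go (angle between tin's own z axis and vertical between 1.47 and 1.67 rad and height (world z) of tin_center between 0.02 and 0.036 m and contact force between the fingers and tin below 0.2 N), for 0.2 s.
2. tin (lying) and jar (upright) are packed in the still open drawer and let go (angle between tin's own z axis and vertical between 1.47 and 1.67 rad and x of tin_center in the frame of drawer_in between -0.02 and 0.02 m and y of tin_center in the frame of drawer_in between -0.06 and 0.06 m and z of tin_center in the frame of drawer_in between 0.02 and 0.035 m and x of jar in the frame of drawer_in between -0.05 and 0.05 m and y of jar in the frame of drawer_in between -0.05 and 0.05 m and z of jar in the frame of drawer_in between -0.005 and 0.006 m and angle between jar's own z axis and vertical below 0.1 rad and contact force between the fingers and tin below 0.2 N and contact force between the fingers and jar below 0.2 N and value of joint drawer above 0.05 m), for 0.2 s.
At the end, for the whole second after the job is handed in: Drawer home within 3 mm; tin lying flat on its floor (within 6 degrees, centre within 20 mm of the middle of the drawer's depth); jar upright on the floor (within 6 degrees, base within 50 mm of the floor's centre each way); both released and at rest (angle between tin's own z axis and vertical between 1.47 and 1.67 rad and x of tin_center in the frame of drawer_in between -0.02 and 0.02 m and y of tin_center in the frame of drawer_in between -0.06 and 0.06 m and z of tin_center in the frame of drawer_in between 0.02 and 0.035 m and x of jar in the frame of drawer_in between -0.05 and 0.05 m and y of jar in the frame of drawer_in between -0.05 and 0.05 m and z of jar in the frame of drawer_in between -0.005 and 0.006 m and angle between jar's own z axis and vertical below 0.1 rad and contact force between the fingers and tin below 0.2 N and contact force between the fingers and jar below 0.2 N and value of joint drawer below 0.003 m and linear speed of each of tin, jar below 0.02 m/s); the robot touches nothing.
It fails at once if the tin is toppled or tumbled instead of being laid down (angular speed of tin above 8 rad/s).
It fails at once if the drawer is slammed (faster than 0.5 m/s) (velocity of joint drawer below -0.5 m/s).
It fails at once if a bystander is disturbed (moved more than 30 mm) (distance of any of grinder_dark, grinder_light, mug from where it was at the start of the episode above 0.03 m).
It also fails if it takes over 72 s, if anything falls off the work surface, if the arm or the gripper's body presses on something with over 40 N, if the wrist force passes 120 N, or if a joint passes its speed limit or range.

## Working session

There is one attempt and no reset: what is moved stays moved. The work goes in short steps, Python scripts to look and compute and a tool call to move; the robot and the scene stay as the last step left them, time stands still between calls to the robot, and variables do not carry over. Pictures are saved under pics/ and viewed, at most 13 in all, crops included, and the job is handed in when it is done.

Besides the shell and the picture viewer there is one more tool, called as name(argument=value, ...), one argument or row to a line, values as JSON. move_arm: Moves the arm, as the interface text tells. Its arguments: {"type":"object","properties":{"moves":{"type":"array"},"newtons":{"type":"number"}},"required":["moves"]}

```bash
mkdir -p pics; cat > h.py <<'E'
import numpy as np,cv2
from workcell import env
def snap(n,f):
    r=env.read_camera(n); cv2.imwrite(f,r["pixels"][:,:,::-1]); 
    np.savez(f.replace('.png','.npz'),**{k:np.array(r[k]) for k in("camera_matrix","rvec","tvec")}); return r
def ray(f,u,v,z):
    r=np.load(f); K,R,t=r["camera_matrix"],cv2.Rodrigues(r["rvec"])[0],r["tvec"].ravel()
    c=-R.T@t; d=R.T@np.linalg.inv(K)@[u,v,1]; return c+d*(z-c[2])/d[2]
def proj(f,p):
    r=np.load(f); return cv2.projectPoints(np.array(p,float).reshape(-1,3),r["rvec"],r["tvec"],r["camera_matrix"],None)[0].reshape(-1,2)
E
python3 - <<'E'
from h import *
for n in("top","side"):
    snap(n,f"pics/{n}0.png"); f=f"pics/{n}0.npz"; r=np.load(f); R=cv2.Rodrigues(r["rvec"])[0]; print(n,-R.T@r["tvec"].ravel(),R[2],r["camera_matrix"][0,0])
s=env.get_state(); print(s)
E
```

```text
top [0.43035348 0.02668113 1.42602367] [ 0.10982022 -0.01609134 -0.9938212 ] 442.28435317700485
side [0.48223621 0.79847672 0.80775043] [ 0.1110511  -0.72440147 -0.68037501] 404.126600398331
{'clock': 0.1, 'joint_pos': array([-1.46956803e+00,  3.13943455e-01,  4.50793158e-02,  1.30360701e+00,
       -1.16052009e-05,  1.43117448e+00]), 'qvel': array([-0.00040978, -0.00130778,  0.00208626,  0.00025982, -0.00108683,
       -0.00169348]), 'tau': array([ 3.07084425e-03, -4.81727636e+01,  2.99243027e+01,  1.28144937e-02,
       -6.92015942e-05,  6.18720264e-06]), 'tcp_pos': array([ 0.13707815, -0.55791227,  0.21278232]), 'orientation': array([-8.37368531e-04,  9.92757311e-01,  1.20134175e-01,  1.02730833e-05]), 'wrist_force': array([ 0.28728434, -0.02057451, -0.33357425]), 'ft_torque': array([ 0.0138121 , -0.10596813, -0.01439744]), 'grip_force': 0.0, 'finger_gap': 0.08535022771352148}
```

View pics/top0.png

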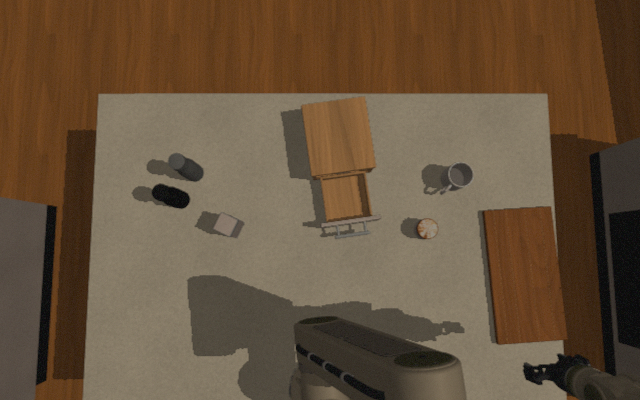

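View pics/side0.png

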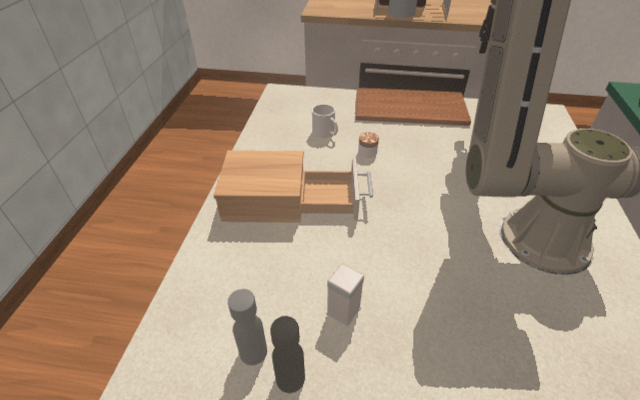

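The top view shows the chest at about (338,137) with its drawer open to (346,195) and the handle at (345,230). The tin is at (227,224), the jar at (428,229), the mug at (458,176), and the grinders at (170,195) and (187,167). The side view agrees. I'll enlarge both for accurate readings.

```bash
python3 - <<'E'
import cv2
a=cv2.imread('pics/top0.png'); cv2.imwrite('pics/c1.png',cv2.resize(a[90:250,200:460],None,fx=3,fy=3,interpolation=cv2.INTER_CUBIC))
a=cv2.imread('pics/side0.png'); cv2.imwrite('pics/c2.png',cv2.resize(a[125:335,200:400],None,fx=2.8,fy=2.8,interpolation=cv2.INTER_CUBIC))
E
```

```text
(no output)
```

View pics/c1.png

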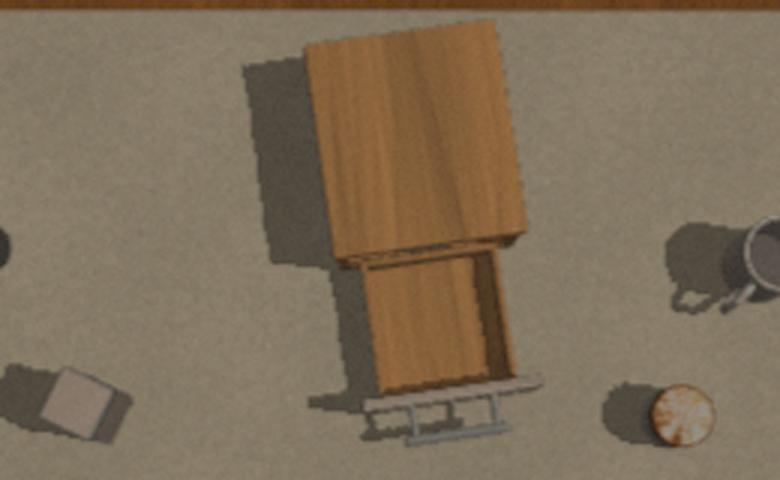

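View pics/c2.png

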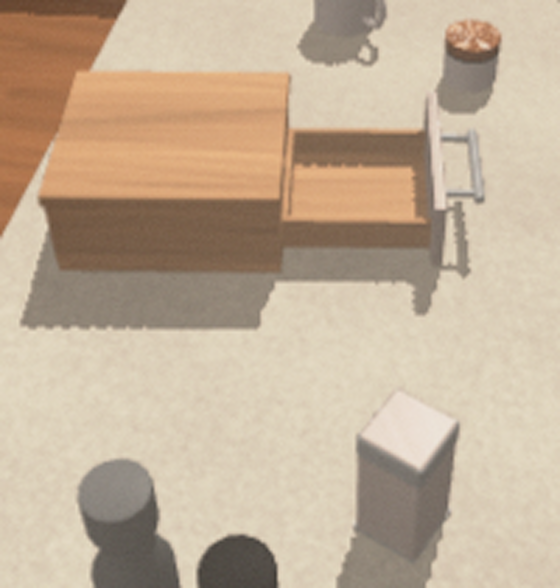

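The crops show the following:
- **c1:** tin lid corners at (70,367), (117,387), (93,440), (40,407); jar lid centre at (683,415); handle from (407,441) to (511,430); chest top corners at (306,46), (495,20), (526,232), (336,262).
- **c2:** tin lid corners at (402,390), (458,428), (420,472), (358,436); jar lid centre at (473,40).

```bash
python3 - <<'E'
from h import *
T,S='pics/top0.npz','pics/side0.npz'
ct=lambda p:(200+(p[0]+.5)/3-.5,90+(p[1]+.5)/3-.5)
cs=lambda p:(200+(p[0]+.5)/2.8-.5,125+(p[1]+.5)/2.8-.5)
def show(n,f,c,P,z):
    A=np.array([ray(f,*c(p),z)[:2] for p in P]); d=np.diff(np.vstack([A,A[:1]]),axis=0)
    print(n,A.round(3).tolist(),'mean',A.mean(0).round(4),'len',np.hypot(*d.T).round(3),'ang',np.degrees(np.arctan2(d[:,1],d[:,0])).round(1))
show('tinT',T,ct,[(70,367),(117,387),(93,440),(40,407)],.125)
show('tinS',S,cs,[(402,390),(458,428),(420,472),(358,436)],.125)
show('jarT',T,ct,[(652,415),(715,415),(683,385),(683,447)],.06)
show('jarS',S,cs,[(446,40),(501,40)],.06)
show('jarSc',S,cs,[(473,22),(473,60)],.06)
show('chest',T,ct,[(306,46),(495,20),(526,232),(336,262)],.104)
show('chestS',S,cs,[(78,72),(289,74),(281,198),(43,199)],.104)
show('handleT',T,ct,[(407,441),(511,430)],.062)
show('handleS',S,cs,[(475,132),(479,199)],.065)
show('panel',T,ct,[(363,408),(543,384)],.086)
show('floor',T,ct,[(379,390),(487,377)],.02)
show('drawer rim L/R',T,ct,[(366,268),(381,392),(513,374),(490,252)],.05)
show('panelS',S,cs,[(431,95),(442,208)],.086)
E
```

```text
tinT [[0.542, 0.303], [0.522, 0.257], [0.471, 0.279], [0.503, 0.331]] mean [0.5094 0.2926] len [0.05  0.056 0.061 0.048] ang [-113.2  156.4   58.2  -36. ]
tinS [[0.516, 0.264], [0.472, 0.292], [0.495, 0.334], [0.543, 0.31]] mean [0.5066 0.3003] len [0.053 0.048 0.053 0.054] ang [ 147.3   60.5  -26.6 -120.1]
jarT [[0.495, -0.283], [0.495, -0.348], [0.526, -0.316], [0.462, -0.314]] mean [ 0.4947 -0.3152] len [0.065 0.045 0.064 0.045] ang [-90.3  45.9 178.2  43.2]
jarS [[0.525, -0.299], [0.462, -0.309]] mean [ 0.4937 -0.3041] len [0.064 0.064] ang [-171.4    8.6]
jarSc [[0.497, -0.341], [0.492, -0.264]] mean [ 0.4942 -0.3028] len [0.077 0.077] ang [ 93.7 -86.3]
chest [[0.873, 0.073], [0.901, -0.122], [0.679, -0.15], [0.649, 0.042]] mean [ 0.7755 -0.0393] len [0.197 0.224 0.195 0.226] ang [ -81.9 -172.8   98.9    7.7]
chestS [[0.9, -0.118], [0.68, -0.148], [0.652, 0.043], [0.869, 0.078]] mean [ 0.7754 -0.0362] len [0.222 0.193 0.22  0.198] ang [-172.3   98.3    9.   -81. ]
handleT [[0.47, -0.03], [0.481, -0.137]] mean [ 0.4752 -0.083 ] len [0.108 0.108] ang [-84.3  95.7]
handleS [[0.481, -0.129], [0.471, -0.026]] mean [ 0.476  -0.0777] len [0.104 0.104] ang [ 95.8 -84.2]
panel [[0.503, 0.016], [0.526, -0.167]] mean [ 0.5143 -0.0757] len [0.184 0.184] ang [-82.7  97.3]
floor [[0.525, -0.002], [0.538, -0.117]] mean [ 0.5318 -0.0595] len [0.116 0.116] ang [-83.4  96.6]
drawer rim L/R [[0.651, 0.012], [0.521, -0.003], [0.539, -0.141], [0.668, -0.119]] mean [ 0.5949 -0.063 ] len [0.131 0.139 0.131 0.132] ang [-173.5  -82.5    9.7   97.3]
panelS [[0.531, -0.158], [0.505, 0.015]] mean [ 0.5178 -0.0714] len [0.175 0.175] ang [ 98.7 -81.3]
```

move_arm(
  moves=[0.313, 0.258, 0.04, 0.8, 0.085, 0.313, 0.258, 0.04, 0.8, 0.085, 0.313, 0.258, 0.04, 0.8, 0.085, 0.313, 0.258, 0.04, 0.8, 0.085, 0.313, 0.258, 0.04, 0.8, 0.085, 0.313, 0.258, 0.04, 0.8, 0.085, 0.313, 0.258, 0.04, 0.8, 0.085, 0.313, 0.258, 0.04, 0.8, 0.085, 0.313, 0.258, 0.04, 0.8, 0.085, 0.313, 0.258, 0.04, 0.8, 0.085, 0.313, 0.258, 0.04, 0.8, 0.085],
  newtons=25,
)

```text
clock: 1.02
tcp_pos: [0.4539, -0.2965, 0.2538]
orientation: [-0.0, 0.866, 0.5, 0.001]
wrist_force: [-0.7, 0.7, -0.7]
finger_gap: 0.0848
grip_force: 0.0
```

move_arm(
  moves=[0.03, 0.48, 0, 1.595, 0.085, 0.03, 0.48, 0, 1.595, 0.085, 0.03, 0.48, 0, 1.595, 0.085, 0.03, 0.48, 0, 1.595, 0.085, 0.03, 0.48, 0, 1.595, 0.085, 0.03, 0.48, 0, 1.595, 0.085, 0.03, 0.48, 0, 1.595, 0.085, 0.03, 0.48, 0, 1.595, 0.085, 0.03, 0.48, 0, 1.595, 0.085, 0.03, 0.48, 0, 1.595, 0.085, 0.03, 0.48, 0, 1.595, 0.085, 0.03, 0.48, 0, 1.595, 0.085],
)

```text
clock: 2.02
tcp_pos: [0.4795, 0.1829, 0.2532]
orientation: [-0.0, 0.292, 0.957, 0.0]
wrist_force: [-0.1, 0.6, 0.2]
finger_gap: 0.0848
grip_force: 0.0
```

move_arm(
  moves=[0.028, 0.114, 0, 0, 0.085, 0.028, 0.114, 0, 0, 0.085, 0.028, 0.114, 0, 0, 0.085, 0.028, 0.114, 0, 0, 0.085, 0.028, 0.114, 0, 0, 0.085, 0.028, 0.114, 0, 0, 0.085],
)

```text
clock: 2.52
tcp_pos: [0.5077, 0.293, 0.2529]
orientation: [-0.001, 0.296, 0.955, -0.001]
wrist_force: [-0.8, -0.1, 0.7]
finger_gap: 0.0848
grip_force: 0.0
```

```bash
cat > st.py <<'E'
from h import *
s=env.get_state(); q=s['orientation']; print(s['clock'],s['tcp_pos'].round(4),'yaw',round(2*np.degrees(np.arctan2(q[2],q[1])),2),s['wrist_force'].round(1),s['finger_gap'],s['joint_pos'].round(2))
E
cat > a.py <<'E'
from h import *
snap("top","pics/top1.png");snap("side","pics/side1.png")
a=cv2.imread('pics/top1.png')[180:270,185:275];b=cv2.imread('pics/side1.png')[230:350,290:410]
cv2.imwrite('pics/c3.png',np.hstack([cv2.resize(a,(400,400),interpolation=2),cv2.resize(b,(400,400),interpolation=2)]))
E
python3 a.py; python3 st.py
```

```text
2.6167 [0.5079 0.2923 0.2536] yaw 145.5 [-0.4 -0.1 -0.7] 0.08484597849588224 [ 0.39  0.33  0.17  1.41 -0.    0.99]
```

View pics/c3.png

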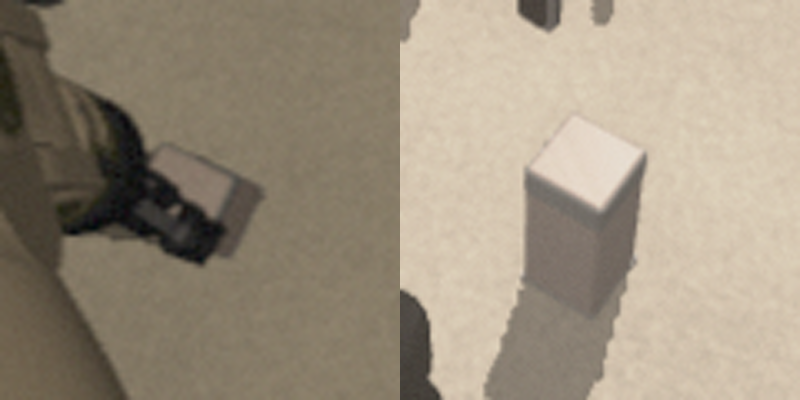

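The left half (top view) shows the gripper over the tin. The right half (side view) gives lid corners at (174,115), (245,157), (202,213), (127,168) in the crop, so I'll refine the tin from those.

```bash
python3 - <<'E'
from h import *
A=np.array([ray('pics/side1.npz',290+(x+.5)*.3-.5,230+(y+.5)*.3-.5,.125)[:2] for x,y in[(174,115),(245,157),(202,213),(127,168)]])
d=np.diff(np.vstack([A,A[:1]]),axis=0);print(A.mean(0),np.hypot(*d.T),np.degrees(np.arctan2(d[:,1],d[:,0])))
B=np.array([ray('pics/side1.npz',290+(x+.5)*.3-.5,230+(y+.5)*.3-.5,0)[:2] for x,y in[(231,265),(193,320),(125,284)]])
d=np.diff(B,axis=0);print(B,(B[0]+B[2])/2,np.hypot(*d.T),np.degrees(np.arctan2(d[:,1],d[:,0])))
# grip tool pose of tin model in top image
c=A.mean(0)
E
```

```text
[0.50705656 0.29993402] [0.05355788 0.04970052 0.05481999 0.05074529] [ 151.33135215   63.39864335  -27.5458349  -118.05749414]
[[0.47287505 0.28853723]
 [0.49423368 0.33345788]
 [0.54225324 0.31381307]] [0.50756414 0.30117515] [0.04973988 0.05188253] [ 64.5701006  -22.24947553]
```

move_arm(
  moves=[0, 0.0055, 0, 0.113, 0.085, 0, 0.0055, -0.04, 0.113, 0.085, 0, 0.0055, -0.08, 0.113, 0.085, 0, 0.0055, -0.1, 0.113, 0.085, 0, 0.0055, -0.12, 0.113, 0.085, 0, 0.0055, -0.14, 0.113, 0.085, 0, 0.0055, -0.155, 0.113, 0.085, 0, 0.0055, -0.1645, 0.113, 0.085, 0, 0.0055, -0.1645, 0.113, 0.085],
)

```text
clock: 3.37
tcp_pos: [0.5068, 0.2973, 0.0873]
orientation: [-0.001, 0.242, 0.97, -0.001]
wrist_force: [-0.3, 0.7, -0.9]
finger_gap: 0.085
grip_force: 0.0
```

move_arm(
  moves=[0, 0, 0, 0, 0.06, 0, 0, 0, 0, 0.05, 0, 0, 0, 0, 0.04, 0, 0, 0, 0, 0.04, 0, 0, 0, 0, 0.04, 0, 0, 0, 0, 0.04, 0, 0, 0, 0, 0.04, 0, 0, 0, 0, 0.04],
  newtons=22,
)

```text
clock: 4.03
tcp_pos: [0.5091, 0.299, 0.0909]
orientation: [0.001, 0.242, 0.97, 0.0]
wrist_force: [-1.5, -2.5, 6.2]
finger_gap: 0.0559
grip_force: 23.4
```

```bash
python3 st.py; python3 - <<'E'
import numpy as np
for a in(-28,):
  for t in range(0,91,5):
    r=np.radians(t); al=-.028*np.cos(r)+.1*np.sin(r)+.028; up=.028*np.sin(r)+.1*np.cos(r)-.1
    print(t,(al*np.cos(np.radians(a))).round(4),(al*np.sin(np.radians(a))).round(4),up.round(4))
E
```

```text
4.0333 [0.5091 0.299  0.0909] yaw 152.05 [-1.5 -2.5  6.2] 0.055918624564885895 [ 0.4   0.4  -0.13  1.03 -0.    0.88]
0 0.0 -0.0 0.0
5 0.0078 -0.0041 0.0021
10 0.0157 -0.0084 0.0033
15 0.0237 -0.0126 0.0038
20 0.0317 -0.0168 0.0035
25 0.0396 -0.0211 0.0025
30 0.0475 -0.0252 0.0006
35 0.0551 -0.0293 -0.002
40 0.0625 -0.0333 -0.0054
45 0.0697 -0.037 -0.0095
50 0.0765 -0.0407 -0.0143
55 0.0829 -0.0441 -0.0197
60 0.0888 -0.0472 -0.0258
65 0.0943 -0.0501 -0.0324
70 0.0992 -0.0528 -0.0395
75 0.1036 -0.0551 -0.0471
80 0.1074 -0.0571 -0.0551
85 0.1105 -0.0588 -0.0634
90 0.113 -0.0601 -0.072
```

The fingers stopped at 55.9 mm, which fits the tin. Now the first half of the laying arc.

move_arm(
  moves=[0.004, -0.002, 0.001, 0, 0.04, 0.008, -0.004, 0.002, 0, 0.04, 0.012, -0.006, 0.0025, 0, 0.04, 0.016, -0.008, 0.003, 0, 0.04, 0.024, -0.0125, 0.0035, 0, 0.04, 0.032, -0.017, 0.003, 0, 0.04, 0.04, -0.021, 0.002, 0, 0.04, 0.0475, -0.025, 0, 0, 0.04, 0.0475, -0.025, 0, 0, 0.04],
)

```text
clock: 4.78
tcp_pos: [0.5581, 0.2727, 0.0889]
orientation: [0.001, 0.242, 0.97, -0.0]
wrist_force: [-1.0, -2.7, 5.4]
finger_gap: 0.0557
grip_force: 24.0
```

```bash
python3 st.py; python3 - <<'E'
from h import *
snap("side","pics/side2.png")
cv2.imwrite('pics/c4.png',cv2.resize(cv2.imread('pics/side2.png')[200:350,250:400],(500,500),interpolation=2))
E
```

```text
4.7833 [0.5581 0.2727 0.0889] yaw 151.94 [-1.  -2.7  5.4] 0.055694022474735136 [ 0.33  0.46 -0.05  1.06 -0.    0.82]
```

View pics/c4.png

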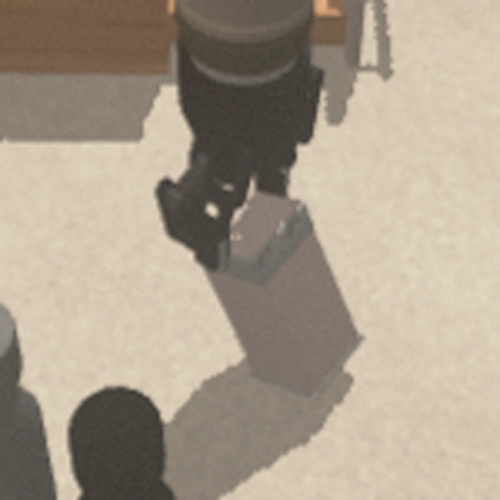

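The tin is tilting about 30° with its bottom edge on the worktop. I'll finish the arc.

move_arm(
  moves=[0.0075, -0.004, -0.0025, 0, 0.04, 0.015, -0.008, -0.006, 0, 0.04, 0.022, -0.0115, -0.01, 0, 0.04, 0.029, -0.0155, -0.015, 0, 0.04, 0.0355, -0.019, -0.02, 0, 0.04, 0.0413, -0.022, -0.0264, 0, 0.04, 0.047, -0.025, -0.033, 0, 0.04, 0.0517, -0.0276, -0.04, 0, 0.04, 0.056, -0.03, -0.0477, 0, 0.04, 0.06, -0.032, -0.0557, 0, 0.04, 0.063, -0.0335, -0.064, 0, 0.04, 0.0655, -0.035, -0.0715, 0, 0.04],
)

```text
clock: 5.83
tcp_pos: [0.6261, 0.2386, 0.0197]
orientation: [0.004, 0.242, 0.97, 0.001]
wrist_force: [5.6, -3.5, 5.6]
finger_gap: 0.0556
grip_force: 39.0
```

```bash
python3 st.py; python3 - <<'E'
from h import *
snap("side","pics/side3.png")
cv2.imwrite('pics/c5.png',cv2.resize(cv2.imread('pics/side3.png')[180:330,250:400],(500,500),interpolation=2))
E
```

```text
5.8333 [0.6261 0.2386 0.0197] yaw 151.97 [ 5.6 -3.5  5.6] 0.055572052544645395 [ 0.25  0.6  -0.    0.97 -0.    0.73]
```

View pics/c5.png

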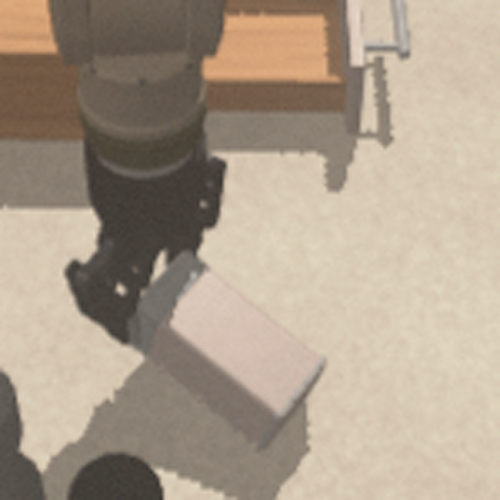

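The tin looks flat, with its lid end under the gripper. I'll let go and rise.

move_arm(
  moves=[0, 0, 0, 0, 0.058, 0, 0, 0, 0, 0.062, 0, 0, 0, 0, 0.07, 0, 0, 0, 0, 0.085, 0, 0, 0, 0, 0.085, 0, 0, 0, 0, 0.085, 0, 0, 0.02, 0, 0.085, 0, 0, 0.05, 0, 0.085, -0.035, 0.0185, 0.07, 0, 0.085, -0.035, 0.0185, 0.07, 0, 0.085, -0.035, 0.0185, 0.07, 0, 0.085],
)

```text
clock: 6.8
tcp_pos: [0.5857, 0.2589, 0.0896]
orientation: [0.001, 0.24, 0.971, 0.001]
wrist_force: [0.7, -0.5, -0.8]
finger_gap: 0.0849
grip_force: 0.0
```

```bash
python3 st.py; python3 - <<'E'
from h import *
snap("side","pics/side4.png");snap("top","pics/top4.png")
cv2.imwrite('pics/c6.png',np.hstack([cv2.resize(cv2.imread('pics/side4.png')[200:320,270:390],(400,400),interpolation=2),cv2.resize(cv2.imread('pics/top4.png')[140:260,190:310],(400,400),interpolation=2)]))
E
```

```text
6.8 [0.5857 0.2589 0.0896] yaw 152.18 [ 0.7 -0.5 -0.8] 0.08490786632408631 [0.29 0.49 0.01 1.08 0.   0.78]
```

View pics/c6.png

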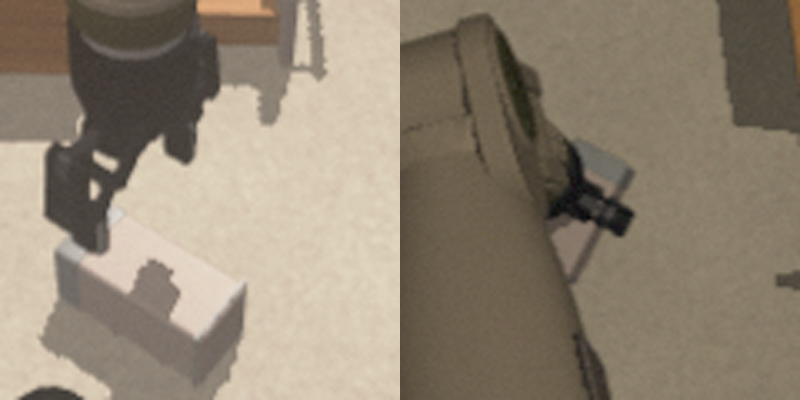

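The tin lies flat. In the side crop its top-face corners are at (246,286), (198,340), (55,243), (120,208).

```bash
python3 - <<'E'
from h import *
A=np.array([ray('pics/side4.npz',270+(x+.5)*.3-.5,200+(y+.5)*.3-.5,.056)[:2] for x,y in[(246,286),(198,340),(55,243),(120,208)]])
d=np.diff(np.vstack([A,A[:1]]),axis=0);print(A,A.mean(0),np.hypot(*d.T),np.degrees(np.arctan2(d[:,1],d[:,0])))
E
```

```text
[[0.51251559 0.2692739 ]
 [0.53849981 0.31527097]
 [0.64593269 0.25392964]
 [0.60722787 0.21747134]] [0.57604399 0.26398646] [0.05282906 0.12371169 0.05317208 0.10795334] [  60.53744104  -29.7252237  -136.71197948  151.32369314]
```

move_arm(
  moves=[-0.006, 0.002, 0, -0.01, 0.085, -0.006, 0.002, -0.02, -0.01, 0.085, -0.006, 0.002, -0.04, -0.01, 0.085, -0.006, 0.002, -0.0515, -0.01, 0.085, -0.006, 0.002, -0.0515, -0.01, 0.06, -0.006, 0.002, -0.0515, -0.01, 0.05, -0.006, 0.002, -0.0515, -0.01, 0.04, -0.006, 0.002, -0.0515, -0.01, 0.04, -0.006, 0.002, -0.0515, -0.01, 0.04, -0.006, 0.002, -0.0515, -0.01, 0.04, -0.006, 0.002, -0.0515, -0.01, 0.04],
  newtons=40,
)

```text
clock: 7.82
tcp_pos: [0.5806, 0.2597, 0.0369]
orientation: [0.001, 0.246, 0.969, 0.0]
wrist_force: [0.2, 0.2, 2.4]
finger_gap: 0.0401
grip_force: 1.2
```

```bash
python3 st.py
```

```text
7.8167 [0.5806 0.2597 0.0369] yaw 151.48 [0.2 0.2 2.4] 0.04008732515019068 [ 0.29  0.53 -0.07  0.97  0.    0.79]
```

The gap reached 40 mm with almost no force, so the grasp missed. I need to look.

```bash
python3 - <<'E'
from h import *
snap("side","pics/side5.png");snap("top","pics/top5.png")
cv2.imwrite('pics/c7.png',np.hstack([cv2.resize(cv2.imread('pics/side5.png')[200:320,270:390],(400,400),interpolation=2),cv2.resize(cv2.imread('pics/top5.png')[140:260,190:310],(400,400),interpolation=2)]))
E
```

```text
(no output)
```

View pics/c7.png

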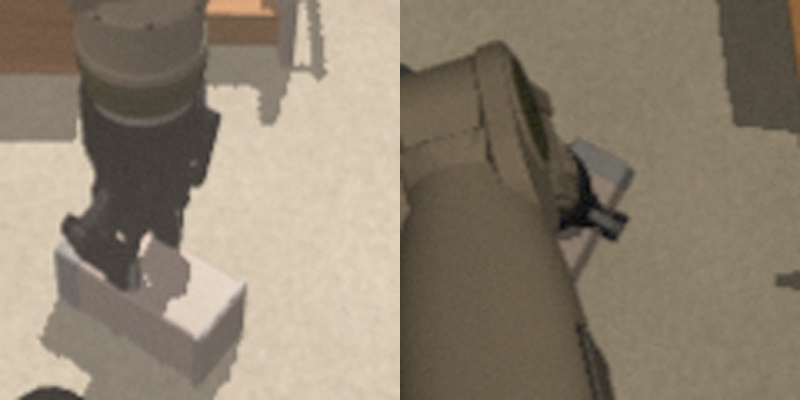

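The tin is undisturbed and the closed fingers sit on its top face, so the tips are higher than I assumed. I'll check the tip height by triangulation before lowering.

```bash
python3 - <<'E'
from h import *
def tri(T,pt,S,ps):
    c=[];D=[]
    for f,(u,v) in((T,pt),(S,ps)):
        a,b=ray(f,u,v,0),ray(f,u,v,.1); c.append(a); D.append((b-a)/np.linalg.norm(b-a))
    M=np.stack([D[0],-D[1]],1); s=np.linalg.lstsq(M,c[1]-c[0],rcond=None)[0]
    return (c[0]+s[0]*D[0]).round(4),(c[1]+s[1]*D[1]).round(4)
g=lambda x,y,ox,oy:(ox+(x+.5)*.3-.5,oy+(y+.5)*.3-.5)
for n,t,s in((4,(215,232),(95,248)),(5,(218,235),(130,290))): pass
# finger positions from kinematics: centre +- half gap along closing line; where do tips fall in the side image?
n=np.array([np.cos(np.radians(62)),np.sin(np.radians(62)),0])
for k,tcp,h in((4,[.5857,.2589,.0896],.0425),(5,[.5806,.2597,.0369],.020)):
    for off in(-.008,0.005,.012,.019,.03):
        P=[np.array(tcp)+[0,0,off]+n*(s*(h+.007)) for s in(1,-1)]
        p=proj(f'pics/side{k}.npz',P); print(k,off,((p-[270,200]+.5)/.3).round().tolist())
E
```

```text
4 -0.008 [[93.0, 287.0], [184.0, 190.0]]
4 0.005 [[92.0, 275.0], [184.0, 178.0]]
4 0.012 [[92.0, 269.0], [184.0, 172.0]]
4 0.019 [[92.0, 262.0], [185.0, 165.0]]
4 0.03 [[91.0, 251.0], [185.0, 154.0]]
5 -0.008 [[124.0, 312.0], [172.0, 260.0]]
5 0.005 [[124.0, 301.0], [172.0, 249.0]]
5 0.012 [[124.0, 295.0], [172.0, 243.0]]
5 0.019 [[123.0, 289.0], [172.0, 236.0]]
5 0.03 [[123.0, 279.0], [172.0, 226.0]]
```

Tips sit about 20 mm above the nominal height. I'll reopen, go lower and grip again.

move_arm(
  moves=[0, 0, 0.005, 0, 0.085, 0, 0, 0.005, 0, 0.085, 0, 0, 0.005, 0, 0.085, 0, 0, -0.012, 0, 0.085, 0, 0, -0.025, 0, 0.085, 0, 0, -0.025, 0, 0.06, 0, 0, -0.025, 0, 0.05, 0, 0, -0.025, 0, 0.04, 0, 0, -0.025, 0, 0.04, 0, 0, -0.025, 0, 0.04, 0, 0, -0.025, 0, 0.04, 0, 0, -0.025, 0, 0.04],
  newtons=40,
)

```text
clock: 8.92
tcp_pos: [0.5804, 0.2596, 0.0116]
orientation: [0.0, 0.246, 0.969, 0.0]
wrist_force: [0.1, -0.2, 1.0]
finger_gap: 0.0554
grip_force: 45.6
```

```bash
python3 st.py
```

```text
8.9167 [0.5804 0.2596 0.0116] yaw 151.47 [ 0.1 -0.2  1. ] 0.0553591640085801 [ 0.29  0.55 -0.1   0.92  0.    0.79]
```

Firm grip at 55.4 mm. Lift and carry over the drawer.

move_arm(
  moves=[0, 0, 0.02, 0, 0.04, 0, 0, 0.05, 0, 0.04, 0, 0, 0.08, 0, 0.04, 0, 0, 0.11, 0, 0.04, 0, 0, 0.13, 0, 0.04, 0.002, -0.025, 0.13, 0.08, 0.04, 0.004, -0.055, 0.13, 0.18, 0.04, 0.006, -0.085, 0.13, 0.28, 0.04, 0.008, -0.12, 0.13, 0.38, 0.04, 0.01, -0.155, 0.13, 0.48, 0.04, 0.01, -0.19, 0.13, 0.56, 0.04, 0.01, -0.22, 0.13, 0.64, 0.04],
)

```text
clock: 9.92
tcp_pos: [0.5895, 0.0373, 0.1407]
orientation: [-0.001, -0.073, 0.997, -0.0]
wrist_force: [0.2, 0.4, -3.8]
finger_gap: 0.0552
grip_force: 45.2
```

move_arm(
  moves=[0, -0.02, 0, 0, 0.04, 0, -0.045, 0, 0, 0.04, 0, -0.062, 0, 0, 0.04, 0, -0.069, 0, 0, 0.04, 0, -0.069, 0, 0, 0.04, 0, -0.069, 0, 0, 0.04],
)

```text
clock: 10.42
tcp_pos: [0.5898, -0.0292, 0.1408]
orientation: [-0.0, -0.071, 0.997, 0.0]
wrist_force: [-0.3, 0.2, -3.9]
finger_gap: 0.0549
grip_force: 45.2
```

```bash
python3 st.py; python3 - <<'E'
from h import *
snap("side","pics/side6.png");snap("top","pics/top6.png")
cv2.imwrite('pics/c8.png',np.hstack([cv2.resize(cv2.imread('pics/side6.png')[120:260,260:400],(400,400),interpolation=2),cv2.resize(cv2.imread('pics/top6.png')[130:250,290:410],(400,400),interpolation=2)]))
E
```

```text
10.4167 [ 0.5898 -0.0292  0.1408] yaw 188.11 [-0.3  0.2 -3.9] 0.05492792839386527 [-0.19  0.37 -0.05  1.15  0.   -0.33]
```

```bash
python3 - <<'E'
from h import *
im=cv2.imread('pics/side6.png')
a=np.radians(8.1);ex=np.array([np.cos(a),np.sin(a),0]);ey=np.array([-np.sin(a),np.cos(a),0])
c=np.array([.5898,-.0292,.129])
for hh,lat in((.01,.028),(.02,.028),(.056,.024),(.056,.015)):
  print(hh,lat)
  for lo,hi in((-.08,-.045),(.045,.08)):
    xs=np.arange(lo,hi,.0025)
    p=proj('pics/side6.npz',[c+ex*x+ey*lat+[0,0,hh] for x in xs])
    v=cv2.remap(im,p[None,:,0].astype('f'),p[None,:,1].astype('f'),1)[0]
    print([(round(x*1000,1),*t.tolist()) for x,t in zip(xs,v)])
E
```

```text
0.01 0.028
[(np.float64(-80.0), 169, 190, 206), (np.float64(-77.5), 166, 184, 201), (np.float64(-75.0), 166, 180, 199), (np.float64(-72.5), 182, 197, 217), (np.float64(-70.0), 182, 197, 217), (np.float64(-67.5), 169, 184, 203), (np.float64(-65.0), 117, 127, 140), (np.float64(-62.5), 96, 104, 113), (np.float64(-60.0), 93, 101, 109), (np.float64(-57.5), 92, 100, 111), (np.float64(-55.0), 93, 100, 112), (np.float64(-52.5), 93, 102, 112), (np.float64(-50.0), 92, 100, 112), (np.float64(-47.5), 92, 99, 112), (np.float64(-45.0), 93, 100, 112)]
[(np.float64(45.0), 89, 95, 103), (np.float64(47.5), 90, 96, 104), (np.float64(50.0), 89, 96, 103), (np.float64(52.5), 89, 96, 103), (np.float64(55.0), 91, 98, 106), (np.float64(57.5), 93, 101, 112), (np.float64(60.0), 93, 109, 130), (np.float64(62.5), 98, 131, 168), (np.float64(65.0), 108, 147, 192), (np.float64(67.5), 92, 123, 160), (np.float64(70.0), 91, 118, 154), (np.float64(72.5), 118, 158, 208), (np.float64(75.0), 118, 159, 211), (np.float64(77.5), 119, 160, 212), (np.float64(80.0), 117, 158, 211)]
0.02 0.028
[(np.float64(-80.0), 132, 138, 143)
[... 2468 characters left out ...]
loat64(-55.0), 175, 189, 211), (np.float64(-52.5), 175, 190, 212), (np.float64(-50.0), 174, 188, 210), (np.float64(-47.5), 177, 191, 212), (np.float64(-45.0), 176, 191, 212)]
[(np.float64(45.0), 164, 172, 178), (np.float64(47.5), 162, 170, 176), (np.float64(50.0), 160, 167, 174), (np.float64(52.5), 159, 166, 173), (np.float64(55.0), 156, 164, 171), (np.float64(57.5), 152, 161, 171), (np.float64(60.0), 153, 167, 181), (np.float64(62.5), 156, 177, 193), (np.float64(65.0), 131, 159, 187), (np.float64(67.5), 107, 145, 190), (np.float64(70.0), 117, 159, 210), (np.float64(72.5), 116, 159, 210), (np.float64(75.0), 116, 159, 209), (np.float64(77.5), 116, 158, 209), (np.float64(80.0), 117, 159, 209)]
```

The profile puts the tin at about −65 to +61 mm around the tool, so it needs +2 mm along the depth. Now lower it in.

move_arm(
  moves=[0.002, 0, -0.02, 0, 0.04, 0.002, 0, -0.045, 0, 0.04, 0.002, 0, -0.06, 0, 0.04, 0.002, 0, -0.07, 0, 0.04, 0.002, 0, -0.078, 0, 0.04, 0.002, 0, -0.085, 0, 0.04, 0.002, 0, -0.091, 0, 0.04, 0.002, 0, -0.096, 0, 0.04, 0.002, 0, -0.101, 0, 0.04, 0.002, 0, -0.105, 0, 0.04, 0.002, 0, -0.107, 0, 0.04],
)

```text
clock: 11.43
tcp_pos: [0.5921, -0.0295, 0.0338]
orientation: [-0.0, -0.071, 0.997, 0.0]
wrist_force: [-0.1, -0.7, -3.1]
finger_gap: 0.0551
grip_force: 45.1
```

```bash
python3 st.py
```

```text
11.4333 [ 0.5921 -0.0295  0.0338] yaw 188.14 [-0.1 -0.7 -3.1] 0.05506786144845831 [-0.19  0.46 -0.2   0.91  0.   -0.33]
```

move_arm(
  moves=[0, 0, -0.001, 0, 0.04, 0, 0, -0.002, 0, 0.04, 0, 0, -0.0025, 0, 0.04, 0, 0, -0.0025, 0, 0.058, 0, 0, -0.0025, 0, 0.064, 0, 0, -0.0025, 0, 0.072, 0, 0, -0.0025, 0, 0.08, 0, 0, -0.0025, 0, 0.08, 0, 0, 0.02, 0, 0.08, 0, 0, 0.05, 0, 0.08, 0, 0, 0.09, 0, 0.085, 0, 0, 0.12, 0, 0.085],
)

```text
clock: 12.43
tcp_pos: [0.5923, -0.0295, 0.1567]
orientation: [0.001, -0.071, 0.997, -0.0]
wrist_force: [0.5, 0.2, -0.0]
finger_gap: 0.085
grip_force: 0.0
```

```bash
python3 st.py
```

```text
12.4333 [ 0.5923 -0.0295  0.1567] yaw 188.15 [ 0.5  0.2 -0. ] 0.08501463892412149 [-0.19  0.37 -0.02  1.19  0.   -0.33]
```

move_arm(
  moves=[-0.008, -0.025, 0, -0.12, 0.085, -0.016, -0.05, 0, -0.24, 0.085, -0.024, -0.08, 0, -0.36, 0.085, -0.035, -0.11, 0, -0.48, 0.085, -0.045, -0.14, 0, -0.6, 0.085, -0.055, -0.17, 0, -0.72, 0.085, -0.065, -0.2, 0, -0.84, 0.085, -0.075, -0.23, 0, -0.96, 0.085, -0.085, -0.26, 0, -1.08, 0.085, -0.098, -0.281, 0, -1.2, 0.085, -0.098, -0.281, 0, -1.32, 0.085, -0.098, -0.281, 0, -1.44, 0.085],
)

```text
clock: 13.43
tcp_pos: [0.4932, -0.3123, 0.1542]
orientation: [0.0, 0.608, 0.794, -0.0]
wrist_force: [0.5, 1.4, 0.8]
finger_gap: 0.0851
grip_force: 0.0
```

```bash
python3 - <<'E'
from h import *
for n,(u0,v0,u1,v1) in(("top",(410,212,446,246)),("side",(352,126,386,162))):
    im=cv2.imread(f'pics/{n}0.png')[v0:v1,u0:u1]; h=cv2.cvtColor(im,cv2.COLOR_BGR2HSV)
    big=cv2.resize(im,None,fx=4,fy=4,interpolation=2); b=big.astype(int); m=((b[...,2]-b[...,0])>(58 if n=='top' else 60)).astype('u1')
    k,l,s,c=cv2.connectedComponentsWithStats(m); i=1+s[1:,4].argmax(); pts=cv2.findNonZero((l==i).astype('u1')); hull=cv2.convexHull(pts); e=cv2.fitEllipse(hull)
    u,v=(e[0][0]+.5)/4-.5+u0,(e[0][1]+.5)/4-.5+v0
    print(n,s[i],e[0],np.array(e[1])/4,(u,v),ray(f'pics/{n}0.npz',u,v,.06))
    t=np.linspace(0,6.28,40); p=proj(f'pics/{n}0.npz',np.stack([.494+.032*np.cos(t),-.31+.032*np.sin(t),.06+0*t],1)); print('model',cv2.fitEllipse(p.astype('f')))
E
python3 st.py
```

```text
top [ 31  53  32  32 531] (48.05387496948242, 59.38631057739258) [ 7.07165098 13.40960503] (421.6384687423706, 226.47157764434814) [ 0.49999953 -0.29740722  0.06      ]
model ((425.74346923828125, 228.4164581298828), (20.36083984375, 20.90630340576172), 139.5474853515625)
side [  30   24   78   46 2555] (67.59873962402344, 46.54950714111328) [11.19992733 19.55542946] (368.52468490600586, 137.26237678527832) [ 0.49520828 -0.31367384  0.06      ]
model ((368.8387756347656, 138.0294647216797), (11.158751487731934, 19.811199188232422), 94.08882141113281)
13.4333 [ 0.4932 -0.3123  0.1542] yaw 105.11 [0.5 1.4 0.8] 0.0851027695101806 [-0.7   0.35 -0.04  1.17  0.    0.61]
```

move_arm(
  moves=[0.002, -0.002, 0, -0.122, 0.085, 0.002, -0.002, -0.04, -0.122, 0.085, 0.002, -0.002, -0.08, -0.122, 0.085, 0.002, -0.002, -0.11, -0.122, 0.085, 0.002, -0.002, -0.13, -0.122, 0.085, 0.002, -0.002, -0.144, -0.122, 0.085, 0.002, -0.002, -0.144, -0.122, 0.075, 0.002, -0.002, -0.144, -0.122, 0.065, 0.002, -0.002, -0.144, -0.122, 0.055, 0.002, -0.002, -0.144, -0.122, 0.05, 0.002, -0.002, -0.144, -0.122, 0.05, 0.002, -0.002, -0.144, -0.122, 0.05],
  newtons=40,
)

```text
clock: 14.43
tcp_pos: [0.4966, -0.3128, 0.0109]
orientation: [0.001, 0.652, 0.758, 0.0]
wrist_force: [0.4, 0.5, -3.2]
finger_gap: 0.0628
grip_force: 44.4
```

```bash
python3 st.py
```

```text
14.4333 [ 0.4966 -0.3128  0.0109] yaw 98.65 [ 0.4  0.5 -3.2] 0.0628321291575864 [-0.7   0.47 -0.24  0.86  0.    0.72]
```

```bash
python3 - <<'E'
from h import *
snap("side","pics/side7.png");snap("top","pics/top7.png")
cv2.imwrite('pics/c9.png',np.hstack([cv2.resize(cv2.imread('pics/side7.png')[150:230,295:375],(400,400),interpolation=2),cv2.resize(cv2.imread('pics/top7.png')[165:245,305:385],(400,400),interpolation=2)]))
E
```

```text
(no output)
```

View pics/c9.png

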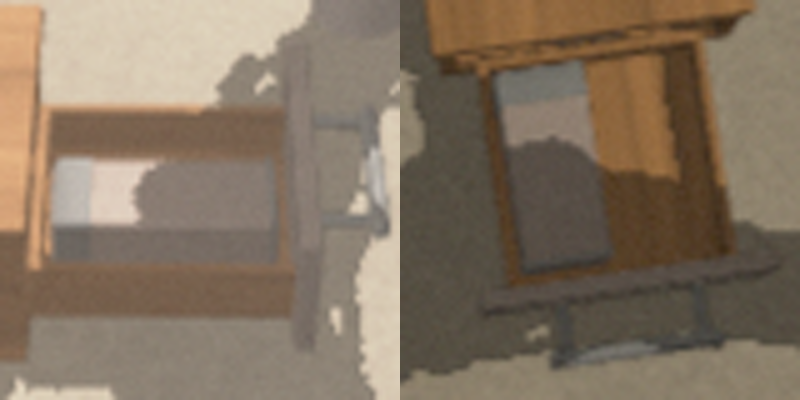

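The tin is lying flat along the left of the drawer, lid towards the chest, with free space on the right. In the top crop its upper-face corners are at (95,68), (185,62), (210,262), (123,272), and the right wall's inner rim runs from (297,50) to (328,248).

```bash
python3 - <<'E'
from h import *
a=np.radians(8.1);ex=np.array([np.cos(a),np.sin(a)]);ey=np.array([-np.sin(a),np.cos(a)]);D=np.array([.595,-.063])
def P(f,x,y,o,z):
    d=ray(f,o[0]+(x+.5)/5-.5,o[1]+(y+.5)/5-.5,z)[:2]-D; return (d@ex).round(4),(d@ey).round(4)
T,o='pics/top7.npz',(305,165)
print('tin',[P(T,x,y,o,.076) for x,y in[(95,68),(185,62),(210,262),(123,272)]])
print('rimR',[P(T,x,y,o,.05) for x,y in[(297,50),(328,248)]],'rimL out',[P(T,x,y,o,.05) for x,y in[(78,75),(108,282)]])
print('panel',[P(T,x,y,o,.086) for x,y in[(82,312),(378,267)]], 'floorR',[P(T,x,y,o,.02) for x,y in[(266,60),(281,180)]])
S,o='pics/side7.npz',(295,150)
print('tinS',[P(S,x,y,o,.076) for x,y in[(52,157),(275,157),(280,232),(52,228)]])
print('rimfar S',[P(S,x,y,o,.05) for x,y in[(50,110),(282,110)]],'near',[P(S,x,y,o,.05) for x,y in[(45,264),(293,264)]])
E
```

```text
tin [(np.float64(0.0638), np.float64(0.0604)), (np.float64(0.0595), np.float64(0.0048)), (np.float64(-0.0652), np.float64(0.0083)), (np.float64(-0.0635), np.float64(0.062))]
rimR [(np.float64(0.061), np.float64(-0.0684)), (np.float64(-0.0656), np.float64(-0.068))] rimL out [(np.float64(0.0651), np.float64(0.0707)), (np.float64(-0.0667), np.float64(0.0712))]
panel [(np.float64(-0.0846), np.float64(0.0905)), (np.float64(-0.0837), np.float64(-0.0916))] floorR [(np.float64(0.062), np.float64(-0.0515)), (np.float64(-0.0163), np.float64(-0.049))]
tinS [(np.float64(0.063), np.float64(0.0065)), (np.float64(-0.0617), np.float64(0.0054)), (np.float64(-0.0617), np.float64(0.0675)), (np.float64(0.0608), np.float64(0.0655))]
rimfar S [(np.float64(0.0678), np.float64(-0.0672)), (np.float64(-0.0702), np.float64(-0.0685))] near [(np.float64(0.0653), np.float64(0.0662)), (np.float64(-0.0702), np.float64(0.0649))]
```

move_arm(
  moves=[0, 0, 0.03, 0, 0.05, 0, 0, 0.07, 0, 0.05, 0, 0, 0.11, 0, 0.05, 0, 0, 0.135, 0, 0.05, 0.015, 0.03, 0.135, -0.01, 0.05, 0.03, 0.065, 0.135, -0.01, 0.05, 0.045, 0.1, 0.135, -0.01, 0.05, 0.06, 0.135, 0.135, -0.01, 0.05, 0.08, 0.17, 0.135, -0.01, 0.05, 0.095, 0.2, 0.135, -0.01, 0.05, 0.1025, 0.221, 0.135, -0.01, 0.05, 0.1025, 0.221, 0.135, -0.01, 0.05],
)

```text
clock: 15.53
tcp_pos: [0.5999, -0.0868, 0.1451]
orientation: [-0.0, 0.653, 0.757, 0.001]
wrist_force: [-0.2, -0.7, -2.7]
finger_gap: 0.0625
grip_force: 46.4
```

```bash
python3 st.py; python3 - <<'E'
from h import *
# jar body lateral edges in top image: profile across y at jar lid height around tool
snap("top","pics/top8.png");snap("side","pics/side8.png")
im=cv2.imread('pics/side8.png'); s=env.get_state(); t=s['tcp_pos']
a=np.radians(8.1);ex=np.array([np.cos(a),np.sin(a),0]);ey=np.array([-np.sin(a),np.cos(a),0]); zb=t[2]-.0109
# bottom front rim of jar seen from the side cam: scan downward in image along the jar's near face
for dx in(-.012,0,.012):
    p0=proj('pics/side8.npz',[np.array([t[0],t[1],zb+.03])+ex*dx+ey*.032])[0]
    col=im[int(p0[1]):int(p0[1])+40,int(round(p0[0]))]
    off=np.sqrt(.032**2-dx**2); m=proj('pics/side8.npz',[np.array([t[0],t[1],zb])+ex*dx+ey*off])[0]
    print(dx,p0.round(1),'model bottom',m.round(1),col.sum(1).tolist())
E
```

```text
15.5333 [ 0.5999 -0.0868  0.1451] yaw 98.4 [-0.2 -0.7 -2.7] 0.06253060583160194 [-0.28  0.4   0.    1.17  0.    1.15]
-0.012 [332.5 155.3] model bottom [332.3 163.7] [324, 326, 342, 330, 328, 326, 325, 397, 514, 570, 576, 582, 576, 562, 573, 557, 473, 376, 271, 284, 278, 281, 284, 279, 287, 305, 318, 332, 356, 356, 437, 489, 352, 355, 355, 355, 353, 354, 355, 359]
0 [328.  155.3] model bottom [327.9 164.2] [340, 340, 338, 345, 345, 340, 343, 338, 411, 540, 580, 573, 573, 572, 578, 557, 458, 343, 284, 279, 281, 276, 277, 281, 293, 296, 315, 340, 358, 354, 356, 358, 360, 352, 358, 361, 350, 358, 363, 367]
0.012 [323.5 155.2] model bottom [323.4 163.7] [359, 364, 357, 356, 361, 356, 355, 375, 492, 589, 579, 568, 571, 567, 568, 544, 455, 334, 277, 281, 275, 275, 273, 265, 291, 308, 318, 337, 357, 358, 361, 359, 357, 353, 353, 358, 355, 353, 358, 362]
```

move_arm(
  moves=[0, 0, -0.01, 0, 0.05, 0, 0, -0.02, 0, 0.05, 0, 0, -0.02, 0, 0.05],
)

```text
clock: 15.88
tcp_pos: [0.5965, -0.0922, 0.1221]
orientation: [-0.002, 0.656, 0.755, -0.001]
wrist_force: [-0.3, 0.7, -3.7]
finger_gap: 0.0626
grip_force: 46.3
```

```bash
python3 - <<'E'
from h import *
for i in range(4):
    env.read_camera("top"); s=env.get_state(); print(s['clock'],s['tcp_pos'].round(4))
E
python3 st.py
```

```text
15.9333 [ 0.5967 -0.0922  0.1229]
15.9833 [ 0.5974 -0.0923  0.1238]
16.0333 [ 0.5979 -0.0923  0.1245]
16.0833 [ 0.5984 -0.0922  0.125 ]
16.0833 [ 0.5984 -0.0922  0.125 ] yaw 98.01 [-0.3  0.3 -2.6] 0.06259019130248623 [-0.29  0.41 -0.03  1.13  0.    1.15]
```

move_arm(
  moves=[0, 0, -0.02, 0, 0.05, 0, 0, -0.035, 0, 0.05, 0, 0, -0.045, 0, 0.05, 0, 0, -0.053, 0, 0.05, 0, 0, -0.061, 0, 0.05, 0, 0, -0.069, 0, 0.05, 0, 0, -0.076, 0, 0.05, 0, 0, -0.082, 0, 0.05, 0, 0, -0.087, 0, 0.05, 0, 0, -0.091, 0, 0.05, 0, 0, -0.092, 0, 0.05, 0, 0, -0.092, 0, 0.05],
)

```text
clock: 17.08
tcp_pos: [0.5985, -0.0914, 0.0329]
orientation: [-0.0, 0.656, 0.755, -0.0]
wrist_force: [0.2, 0.4, -3.2]
finger_gap: 0.0625
grip_force: 46.4
```

No contact on the way down. Set it down and release.

move_arm(
  moves=[0, 0, -0.001, 0, 0.05, 0, 0, -0.0025, 0, 0.05, 0, 0, -0.0025, 0, 0.05, 0, 0, -0.0025, 0, 0.065, 0, 0, -0.0025, 0, 0.07, 0, 0, -0.0025, 0, 0.078, 0, 0, -0.0025, 0, 0.08, 0, 0, -0.0025, 0, 0.08, 0, 0, 0.02, 0, 0.08, 0, 0, 0.05, 0, 0.08, 0, 0, 0.09, 0, 0.08, 0, 0, 0.11, 0, 0.08],
)

```text
clock: 18.08
tcp_pos: [0.6001, -0.0918, 0.1475]
orientation: [0.002, 0.656, 0.755, 0.001]
wrist_force: [0.6, 0.2, 0.5]
finger_gap: 0.08
grip_force: 0.0
```

```bash
python3 st.py
```

```text
18.0833 [ 0.6001 -0.0918  0.1475] yaw 98.08 [0.6 0.2 0.5] 0.0800463534742634 [-0.28  0.4   0.    1.17  0.    1.15]
```

move_arm(
  moves=[-0.03, 0, 0.01, 0, 0.04, -0.065, 0, 0.01, 0, 0.01, -0.1, 0, 0.01, 0, 0, -0.135, 0.001, 0.01, 0, 0, -0.17, 0.002, 0.01, 0, 0, -0.19, 0.0025, 0.01, 0, 0, -0.19, 0.0025, -0.02, 0, 0, -0.19, 0.0025, -0.055, 0, 0, -0.19, 0.0025, -0.09, 0, 0, -0.19, 0.0025, -0.11, 0, 0, -0.19, 0.0025, -0.11, 0, 0, -0.19, 0.0025, -0.11, 0, 0],
)

```text
clock: 19.08
tcp_pos: [0.4077, -0.0886, 0.0328]
orientation: [-0.001, 0.656, 0.755, -0.0]
wrist_force: [0.4, 1.1, 0.7]
finger_gap: 0.0001
grip_force: 0.0
```

```bash
python3 st.py; cat > chk.py <<'E'
import sys
from h import *
k=sys.argv[1]; snap("side",f"pics/side{k}.png");snap("top",f"pics/top{k}.png")
cv2.imwrite(f'pics/c{k}.png',np.hstack([cv2.resize(cv2.imread(f'pics/side{k}.png')[140:240,290:390],(400,400),interpolation=2),cv2.resize(cv2.imread(f'pics/top{k}.png')[160:260,295:395],(400,400),interpolation=2)]))
E
python3 chk.py 10
python3 - <<'E'
from h import *
# jar lid ellipse in the side view, by colour/brightness against model
a=np.radians(8.1);ex=np.array([np.cos(a),np.sin(a),0]);ey=np.array([-np.sin(a),np.cos(a),0]);D=np.array([.595,-.063,0])
for n in("top","side"):
    im=cv2.imread(f'pics/{n}10.png').astype(int)
    for ax,b,nm in((ex,-.030*ey,'along x'),(ey,-.030*ey,'along y')):
        xs=np.arange(-.044,.0441,.004); p=proj(f'pics/{n}10.npz',[D+b+ax*x+[0,0,.08] for x in xs]).astype('f')
        v=cv2.remap(im.astype('f'),p[None,:,0],p[None,:,1],1)[0]
        print(n,nm,[(int(round(x*1000)),*map(int,t)) for x,t in zip(xs,v)])
E
```

```text
19.0833 [ 0.4077 -0.0886  0.0328] yaw 98.08 [0.4 1.1 0.7] 0.00012519697020131775 [-0.41  0.16 -0.63  0.78  0.    1.02]
top along x [(-44, 61, 102, 143), (-40, 62, 101, 143), (-36, 59, 84, 111), (-32, 36, 58, 83), (-28, 55, 88, 125), (-24, 61, 93, 131), (-20, 59, 91, 126), (-16, 63, 96, 131), (-12, 36, 66, 104), (-8, 25, 54, 92), (-4, 26, 56, 95), (0, 31, 61, 99), (4, 30, 60, 99), (8, 39, 71, 110), (12, 57, 89, 127), (16, 51, 80, 115), (20, 60, 88, 122), (24, 75, 104, 137), (28, 89, 115, 144), (32, 51, 86, 127), (36, 63, 104, 146), (40, 64, 106, 146), (44, 61, 104, 145)]
top along y [(-44, 103, 123, 135), (-40, 87, 114, 135), (-36, 60, 93, 130), (-32, 62, 98, 134), (-28, 71, 105, 141), (-24, 48, 81, 118), (-20, 44, 74, 114), (-16, 39, 72, 111), (-12, 32, 64, 103), (-8, 31, 60, 99), (-4, 34, 61, 101), (0, 31, 61, 99), (4, 26, 58, 96), (8, 33, 62, 102), (12, 32, 65, 106), (16, 37, 71, 110), (20, 39, 69, 108), (24, 49, 81, 119), (28, 47, 75, 113), (32, 38, 55, 76), (36, 72, 86, 102), (40, 107, 120, 136), (44, 106, 120, 136)]
side along x [(-44, 102, 131, 166), (-40, 102, 132, 168), (-36,
[... 233 characters left out ...]
, 173, 197, 221), (12, 181, 200, 221), (16, 184, 203, 222), (20, 191, 207, 223), (24, 193, 209, 224), (28, 186, 201, 219), (32, 115, 140, 177), (36, 94, 121, 154), (40, 97, 125, 158), (44, 97, 125, 157)]
side along y [(-44, 173, 194, 211), (-40, 172, 192, 210), (-36, 163, 185, 207), (-32, 163, 185, 212), (-28, 178, 200, 221), (-24, 184, 206, 225), (-20, 183, 206, 225), (-16, 183, 205, 225), (-12, 186, 206, 225), (-8, 184, 205, 224), (-4, 171, 195, 222), (0, 159, 188, 220), (4, 157, 186, 219), (8, 161, 189, 219), (12, 168, 197, 222), (16, 175, 205, 225), (20, 176, 205, 226), (24, 174, 200, 221), (28, 149, 170, 196), (32, 69, 89, 120), (36, 64, 80, 101), (40, 84, 97, 118), (44, 129, 143, 165)]
```

The jar stands at the expected spot, with its lid spanning about ±32 mm around it. Now push the handle slowly.

move_arm(
  moves=[0.01, 0.0014, 0, 0, 0, 0.02, 0.0028, 0, 0, 0, 0.028, 0.004, 0, 0, 0, 0.036, 0.005, 0, 0, 0, 0.044, 0.006, 0, 0, 0, 0.052, 0.0073, 0, 0, 0, 0.06, 0.0084, 0, 0, 0, 0.068, 0.0095, 0, 0, 0, 0.076, 0.0106, 0, 0, 0, 0.084, 0.012, 0, 0, 0, 0.092, 0.013, 0, 0, 0, 0.1, 0.014, 0, 0, 0],
)

```text
clock: 20.18
tcp_pos: [0.5092, -0.0748, 0.033]
orientation: [-0.0, 0.656, 0.755, 0.0]
wrist_force: [-2.2, -0.3, 0.5]
finger_gap: -0.0002
grip_force: 1.0
```

```bash
python3 st.py; python3 chk.py 11; python3 - <<'E'
from h import *
a=cv2.imread('pics/side10.png').astype(int);b=cv2.imread('pics/side11.png').astype(int)
# handle/panel top edge: profile along chest x through the panel top's left end (y=+0.07)
ex=np.array([.990,.141,0]);ey=np.array([-.141,.990,0]);D=np.array([.595,-.063,0])
for f,im in(('10',a),('11',b)):
    xs=np.arange(-.1,.06,.004);p=proj(f'pics/side{f}.npz',[D+ex*x+ey*.08+[0,0,.08] for x in xs]).astype('f')
    v=cv2.remap(im.astype('f'),p[None,:,0],p[None,:,1],1)[0].sum(1).astype(int); print(dict(zip((xs*1000).round().astype(int).tolist(),v.tolist())))
E
```

```text
20.1833 [ 0.5092 -0.0748  0.033 ] yaw 98.08 [-2.2 -0.3  0.5] -0.00019463796520295264 [-0.3   0.33 -0.4   0.84  0.    1.13]
{-100: 544, -96: 376, -92: 397, -88: 495, -84: 497, -80: 606, -76: 589, -72: 476, -68: 329, -64: 317, -60: 314, -56: 306, -52: 317, -48: 318, -44: 309, -40: 313, -36: 311, -32: 316, -28: 316, -24: 313, -20: 311, -16: 315, -12: 318, -8: 314, -4: 315, 0: 318, 4: 308, 8: 320, 12: 323, 16: 315, 20: 316, 24: 321, 28: 325, 32: 318, 36: 314, 40: 300, 44: 296, 48: 293, 52: 293, 56: 297}
{-100: 574, -96: 576, -92: 578, -88: 581, -84: 577, -80: 571, -76: 571, -72: 571, -68: 571, -64: 574, -60: 575, -56: 569, -52: 489, -48: 363, -44: 404, -40: 496, -36: 502, -32: 435, -28: 355, -24: 371, -20: 467, -16: 320, -12: 308, -8: 300, -4: 306, 0: 311, 4: 309, 8: 312, 12: 314, 16: 309, 20: 309, 24: 309, 28: 311, 32: 307, 36: 308, 40: 312, 44: 319, 48: 312, 52: 314, 56: 311}
```

The drawer moved in about 48 mm at 2 N. Continue.

move_arm(
  moves=[0.008, 0.0011, 0, 0, 0, 0.016, 0.0022, 0, 0, 0, 0.024, 0.0034, 0, 0, 0, 0.032, 0.0045, 0, 0, 0, 0.04, 0.0056, 0, 0, 0, 0.047, 0.0066, 0, 0, 0, 0.054, 0.0076, 0, 0, 0, 0.061, 0.0086, 0, 0, 0, 0.067, 0.0094, 0, 0, 0, 0.073, 0.0103, 0, 0, 0, 0.078, 0.011, 0, 0, 0, 0.082, 0.0115, 0, 0, 0],
)

```text
clock: 21.28
tcp_pos: [0.5907, -0.0635, 0.0331]
orientation: [-0.0, 0.656, 0.755, -0.0]
wrist_force: [-11.9, -1.3, 4.4]
finger_gap: 0.0002
grip_force: 6.0
```

```bash
python3 st.py
```

```text
21.2833 [ 0.5907 -0.0635  0.0331] yaw 98.08 [-11.9  -1.3   4.4] 0.00019174504363974988 [-0.24  0.46 -0.2   0.91 -0.    1.19]
```

At the catch now (12 N). Push through in small steps.

move_arm(
  moves=[0.0015, 0.0002, 0, 0, 0, 0.003, 0.0004, 0, 0, 0, 0.0045, 0.0006, 0, 0, 0, 0.006, 0.0008, 0, 0, 0, 0.0075, 0.001, 0, 0, 0],
)

```text
clock: 21.7
tcp_pos: [0.5957, -0.0627, 0.0331]
orientation: [-0.001, 0.656, 0.755, -0.002]
wrist_force: [-5.6, -0.8, 1.6]
finger_gap: -0.0003
grip_force: 2.9
```

move_arm(
  moves=[0.0015, 0.0002, 0, 0, 0, 0.003, 0.0004, 0, 0, 0, 0.0045, 0.0006, 0, 0, 0, 0.006, 0.0008, 0, 0, 0, 0.006, 0.0008, 0, 0, 0],
)

```text
clock: 22.12
tcp_pos: [0.6031, -0.0618, 0.0331]
orientation: [-0.001, 0.656, 0.755, -0.001]
wrist_force: [-7.1, -0.6, 2.6]
finger_gap: -0.0004
grip_force: 3.3
```

```bash
python3 st.py
```

```text
22.1167 [ 0.6031 -0.0618  0.0331] yaw 98.07 [-7.1 -0.6  2.6] -0.00039234034034234293 [-0.23  0.48 -0.16  0.93 -0.    1.2 ]
```

move_arm(
  moves=[0.0015, 0.0002, 0, 0, 0, 0.003, 0.0004, 0, 0, 0, 0.003, 0.0004, 0, 0, 0],
)

```text
clock: 22.37
tcp_pos: [0.6033, -0.0617, 0.033]
orientation: [-0.002, 0.656, 0.755, -0.003]
wrist_force: [-13.6, -2.2, 8.3]
finger_gap: 0.0003
grip_force: 7.1
```

The tool stopped at x = 0.603 while the force rose, so the drawer is against its hard stop. I'll back off and check.

move_arm(
  moves=[-0.006, -0.0008, 0, 0, 0, -0.02, -0.003, 0, 0, 0, -0.05, -0.007, 0, 0, 0, -0.09, -0.013, 0, 0, 0, -0.13, -0.018, 0, 0, 0, -0.13, -0.018, 0.05, 0, 0, -0.13, -0.018, 0.1, 0, 0, -0.13, -0.018, 0.1, 0, 0],
)

```text
clock: 23.03
tcp_pos: [0.4777, -0.0796, 0.1367]
orientation: [0.002, 0.656, 0.755, 0.001]
wrist_force: [2.6, -1.6, 1.4]
finger_gap: -0.0002
grip_force: 0.0
```

```bash
python3 st.py; python3 chk.py 12; python3 - <<'E'
from h import *
ex=np.array([.990,.141,0]);ey=np.array([-.141,.990,0]);D=np.array([.595,-.063,0])
im=cv2.imread('pics/side12.png').astype('f')
for y in(.06,.08):
    xs=np.arange(0.03,.12,.003);p=proj('pics/side12.npz',[D+ex*x+ey*y+[0,0,.08] for x in xs]).astype('f')
    v=cv2.remap(im,p[None,:,0],p[None,:,1],1)[0].sum(1).astype(int); print(dict(zip((xs*1000).round().astype(int).tolist(),v.tolist())))
E
```

```text
23.0333 [ 0.4777 -0.0796  0.1367] yaw 98.05 [ 2.6 -1.6  1.4] -0.00018582813859497783 [-0.33  0.17 -0.33  1.06  0.    1.1 ]
{30: 488, 33: 419, 36: 411, 39: 414, 42: 413, 45: 412, 48: 409, 51: 409, 54: 413, 57: 408, 60: 395, 63: 442, 66: 565, 69: 573, 72: 511, 75: 406, 78: 449, 81: 467, 84: 466, 87: 466, 90: 465, 93: 462, 96: 467, 99: 467, 102: 470, 105: 469, 108: 467, 111: 465, 114: 466, 117: 461}
{30: 537, 33: 478, 36: 374, 39: 371, 42: 384, 45: 413, 48: 480, 51: 525, 54: 529, 57: 497, 60: 353, 63: 413, 66: 503, 69: 531, 72: 477, 75: 336, 78: 274, 81: 275, 84: 270, 87: 276, 90: 276, 93: 278, 96: 276, 99: 274, 102: 274, 105: 276, 108: 275, 111: 270, 114: 276, 117: 272}
```

View pics/c12.png

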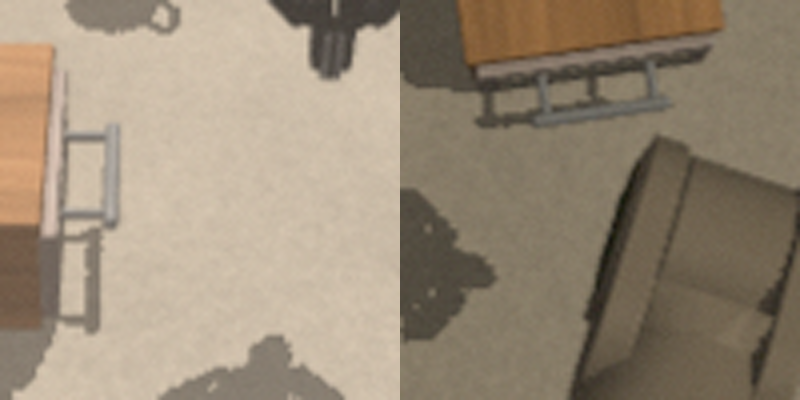

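The last picture shows the drawer panel flush against the chest face (left crop, x≈55) with no gap, and the gripper clear of it. Handing in.

```bash
python3 -c "
from workcell import env
print(env.hand_in())"
```

```text
the job is handed in; nothing more can be done
None
```

I laid the tin down, re-gripped it and packed it flat beside the upright jar, then pushed the drawer through its catch to the hard stop and handed in at about 23 s; the hand-in gave no verdict, and I didn't re-measure the grinders or mug at the end.

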